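Take the basking stone's surface temperature

ROBOT

A 6-joint arm with a two-finger parallel gripper is mounted at the origin on the work surface. World frame = base frame: x ahead of the robot, y to its left, z up, the work surface at z = 0. Lengths are in m, angles in rad, forces in N, time in s.
With the tool pointing down it reaches from about 0.35 to 0.975 m from the base axis. Payload 4.9 kg.
Tool frame: the origin (TCP) lies where the fingers leave the gripper's body, on its centre line; the fingertips stand 73 mm ahead of it and the grasp point (between the pads) lies 54 mm ahead of it; z points along the fingers, y is the direction in which the jaws open and shut (so a half turn about z gives the same grasp; the last joint's range is limited). The gripper opens to 85 mm and grips with 20 to 120 N. Pads are 22 mm wide; open, the fingers measure 114 mm over their backs; the gripper's body (76 mm by 85 mm) begins 54 mm behind the grasp point. The pads swing forward as they close: fully open they stand 13 mm farther back than shut.
Start: joints at [1.09, 0.053, 1.613, -0, 1.476, -0.119], TCP at [0.221, 0.585, 0.304] pointing down, gripper open.
Joint ranges: [-3.01, 3.01], [-1.01, 2.22], [0.06, 2.58], [-1.02, 4.17], [0.09, 2.62], [-3.14, 3.14]. Speed limits (rad/s): [2.57, 2.57, 3.14, 3.14, 3.14, 3.14].

INTERFACE

Orientations are given as a rotation vector (axis times angle).
In Python, from station import monitor, vision, workorder gives the robot as it stands.
- The arm moves only by the tool arm_command, never from a script. Its argument "rows" is text: rows parted by semicolons, each of 6 numbers parted by spaces: the shift along the world's x, y, z in mm, then the turn, a rotation vector about the world's x, y, z in degrees. In form: tx ty tz wx wy wz; .... A call has 1 to 12 rows; each row is the pose to reach, as a shift and turn from the pose measured when the call began; what a row does not reach only later rows make up. A row lasts 1/8 s, in which the tool goes at most 62.5 mm and 10.7 degrees, less where a joint would pass 70% of its speed; a pose out of reach is approached as far as the arm can. A call with a gripper value outside its range is refused whole. "jaw" is the opening, from 0 (shut) to 1 (fully open), set as the call begins (left out, the last holds). The fingers move at their own pace and stop on an object; "squeeze" is the grip in N (left out, the last holds). Time passes only in rows, so rows that repeat a pose let the fingers close. It gives the time, the measured TCP pose, the force and the opening at its end, in the units of the state.
- monitor.get_obs(): the state, without advancing time (a new reading comes with each control period).
- vision.get_image(name): name is "scene" or "top" or "wrist"; returns a dict with "frame" (420x560x3 uint8, red, green, blue), "vfov" (degrees; the focal length in pixels is half the picture's height over the tangent of half this angle, whatever the lens; pixels are square), "cx", "cy" (the principal point, pixels), "R" (3x3) and "t" (3): a world point X has camera coordinates R X + t; the wrist camera has in their place "T_tool_cam" (4x4, takes a point from camera to tool coordinates, whose origin is the TCP and whose axes are the flange's). Camera axes: x right, y down, z forward; pixel columns grow to the right and rows downward; lengths in m; the calibration is good to about 2 mm. A picture is of the moment at which its call begins: read the wrist's pose just before it. There is no depth.
- workorder.finish_job(): hands the job in, once; it reports no verdict.
The state is a dict: "t": time; "q": joint angles; "dq": joint speeds; "effort": joint torques, N m; "tool_pos": TCP position; "tool_rot": TCP orientation; "contact_force": force on the tool from outside, world axes, zero at the start; "wrist_torque": the same for the moment, N m; "opening": finger opening in m.
Only numpy, scipy, OpenCV 4.12 (cv2) and the standard library are available. Lean on these libraries where they do the work, as an engineer would, in place of code of your own. Each camera call takes 0.05 s, during which the arm holds its last target. There are 200 camera calls.

TASK

The green-handled scraper was left lying over the red mark on the sloping basking stone: pick it up, slide it blade first into the slot of the yellow-and-black tool block, fully home, and let go of it. Then take the orange contact thermometer out of its white stand and hold its copper tip on the centre of the red mark, square to the stone's sloping face, pressed lightly so that the sprung tip goes in about half way. Finish while still holding it there, and leave the water bowl, the jar and the potted plant alone.

Things in the scene. Friction and masses are not known exactly. Their poses are not given: they have to be found in the camera images.
- scraper: Flat scraper, 0.13 kg: green handle 24 wide x 22 high x 100 long, steel blade 56 wide x 4 thick x 90 long, undersides flush. Origin: on the underside where blade meets handle. +y runs along the blade (tip at y = +90; handle to y = -100), +z up out of the broad face. Starts flat on the stone (z square to it), blade over the red mark.
- scraper_grip (a point): Middle of the scraper's handle where it is well gripped: 45 mm behind the origin (y = -45), 11 mm above the underside; axes as the scraper's.
- scraper_tip (a point): Middle of the blade's front edge (y = +90, 2 mm above the underside).
- rack: Fixed tool block, 88 wide (x) x 108 (y) x 84 high, black, yellow roof and lip. Origin: table level, mid slot floor; blades slide in along +y. Horizontal slot: floor 60 above the table, clear height 14, clear width 68. Floor runs from y = -50 to the back wall at y = +50; the roof covers it from y = -25, so the first 25 mm are an open lip.
- slot_mouth (a point): Centre of the slot's mouth, at the front edge of the roof (y = -25), at mid slot height (67 above the table); axes as the rack's.
- slot_back (a point): Centre of the slot's back wall (y = +50), at mid slot height. Fully home, the blade's tip meets this wall, 15 mm of blade shows, the handle's front 10 mm is on the lip; the scraper stays when let go.
- stone: Fixed sandstone slab 220 (x) x 240 (y) x 30 thick on rocks, sloping 0.24 rad (14 degrees), its low edge (-x side) on the robot's side. Origin: centre of the upper face, 75 above the table; x and y lie in that face, +z is square to it.
- mark: Red mark painted on the stone's upper face: a dot of 10 mm diameter in a ring of 39 mm outer and 23 mm inner diameter. Origin: centre of the dot, +z square to the stone's face. Hidden under the scraper's blade at first.
- stand: Fixed white stand, a block 70 x 70 x 85 high with a square hole of 23 mm down through its middle, in which the thermometer stands upright. Origin: centre of its underside.
- probe: Contact thermometer, 145 mm long, 0.13 kg, upright in the stand. Origin: on its axis, underside of a black collar (40 diameter, 6 thick) that rests on the stand's top. Orange handle, black at the top, 30 (x) x 22 (y) from z = 6 to 80; steel stem of 10 diameter down to z = -40, sprung tip below it. +z: along the axis away from the tip.
- probe_grip (a point): On the thermometer's axis 50 mm above the origin, the place to grip its handle across the 22 mm (y) sides; axes as the probe's.
- tip_end (a point): Centre of the end face of the copper tip (a disc of 14 mm diameter), 65 mm below the probe's origin when the spring is out.
- probe_tip (a joint): How far the sprung tip is pushed in, m: 0 out, 0.010 fully in (a hard stop). The spring takes 0.8 N to start moving and 0.4 N more for each mm (2.8 N at half way, 4.8 N fully in).
- bowl: Bystander: loose blue ceramic water bowl, 100 mm diameter, 35 high. Origin: centre of its underside.
- jar: Bystander: loose jar, 48 mm diameter, 75 high, with a green cap. Origin: centre of its underside.
- plant: Bystander: loose succulent in a terracotta pot, 68 mm diameter, about 105 high with leaves. Origin: centre of its underside.
Mind the look-alikes: they are no part of the job. Of the things like the scraper, leave any that is purple; of the rest the larger one is meant.

How it is judged:
By the outcome, as a careful person would: the job done as asked, in the order asked, and still so for the second after the job is handed in, while the arm keeps its last pose, push and grip.
It also fails if it takes over 61 s, if anything falls off the work surface, if the arm or the gripper's body presses on something with over 40 N, if the wrist force passes 120 N, or if a joint passes its speed limit or range.

## Working session

There is one attempt and no reset: what is moved stays moved. The work goes in short steps, Python scripts to look and compute and a tool call to move; the robot and the scene stay as the last step left them, time stands still between calls to the robot, and variables do not carry over. Pictures are saved under pics/ and viewed, about 8 in all and at most 12, crops included, and the job is handed in when it is done.

Besides the shell and the picture viewer there is one more tool, called after "Request:" by a JSON object that holds its "api" and its "payload". arm_command: Moves the arm, as the interface text tells. Its arguments: {"type":"object","properties":{"rows":{"type":"string"},"jaw":{"type":"number"},"squeeze":{"type":"number"}},"required":["rows"]}

```bash
ls; mkdir -p pics
python3 - <<'E'
from station import monitor, vision
import cv2,numpy as np
print(monitor.get_obs())
for n in("scene","top"):
    d=vision.get_image(n); cv2.imwrite(f"pics/{n}0.png",d["frame"][:,:,::-1]); np.savez(f"{n}0.npz",**d)
    print({k:v for k,v in d.items() if k!="frame"})
a=np.vstack([cv2.imread("pics/scene0.png")]);
E
```

```text
pics
{'t': 0.0, 'q': array([ 1.08995620e+00,  5.33468171e-02,  1.61428607e+00, -2.33119128e-05,
        1.47599166e+00, -1.19014609e-01]), 'dq': array([ 0.00083561,  0.00171717,  0.00198948,  0.00132107, -0.00132612,
        0.00024624]), 'effort': array([-1.01373367e-03, -3.93705046e+01, -3.70165014e+01, -2.11452170e-04,
        7.35145120e-03,  1.18494646e-05]), 'tool_pos': array([0.22103195, 0.58410695, 0.30267383]), 'tool_rot': array([-5.65151208e-01, -3.08975190e+00,  3.05941024e-03]), 'contact_force': array([-0.69933104, -0.9929657 , -0.73833353]), 'wrist_torque': array([ 0.02281955,  0.01102542, -0.01159205]), 'opening': 0.0855353359941182}
{'vfov': 50.87449740202772, 'cx': 276.19902136760544, 'cy': 207.722825222033, 'R': array([[-0.66229014,  0.74921275,  0.0072128 ],
       [ 0.6093309 ,  0.54418911, -0.57669235],
       [-0.43599039, -0.37754267, -0.81692956]]), 't': array([ 0.33035466, -0.30714614,  1.4122768 ])}
{'vfov': 52.46697027527734, 'cx': 276.99879717247404, 'cy': 209.47384561532525, 'R': array([[-0.00262068, -0.99998644,  0.00449979],
       [-0.99032761,  0.00197108, -0.1387348 ],
       [ 0.13872405, -0.00481985, -0.99031935]]), 't': array([0.04440967, 0.54262201, 1.06940784])}
```

View pics/scene0.png

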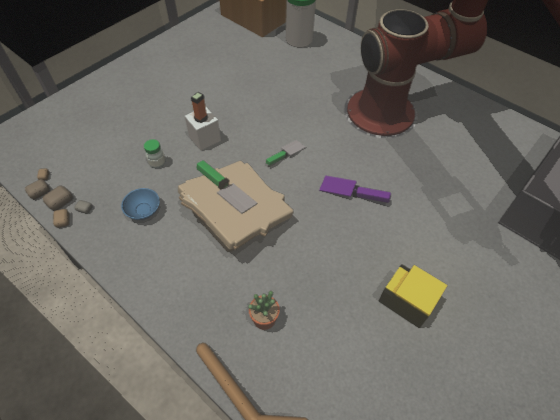

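View pics/top0.png

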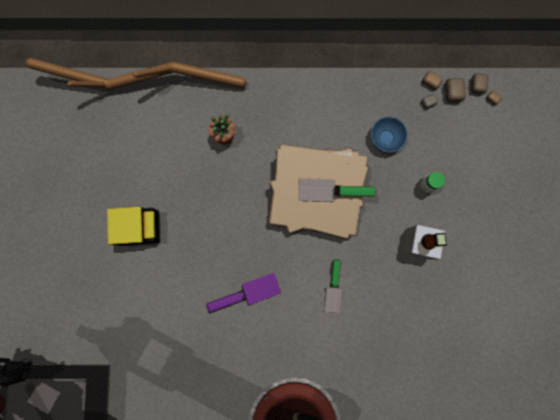

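The scene view shows the green scraper at (225,185) on the stone, the rack at (415,293), the stand and probe at (202,120), and the purple and small green decoys. In the top view the scraper blade is at (317,190) and its handle at (355,191). The slot opens to image right (-y), with the lip at (150,225), and the stand is at (430,242).

```bash
cat > h.py <<'E'
import numpy as np, cv2
from scipy.spatial.transform import Rotation as Ro
def load(n): return dict(np.load(n))
def cam(d):
    H=d["frame"].shape[0]; f=H/2/np.tan(np.radians(float(d["vfov"]))/2)
    return f,float(d["cx"]),float(d["cy"]),d["R"],d["t"]
def ray(d,uv):
    f,cx,cy,R,t=cam(d); v=R.T@np.array([(uv[0]-cx)/f,(uv[1]-cy)/f,1]); return -R.T@t, v/np.linalg.norm(v)
def onz(d,uv,z,n=None,p0=None):
    o,v=ray(d,uv)
    if n is None: n=np.array([0,0,1.]);p0=np.array([0,0,z])
    return o+v*(n@(p0-o))/(n@v)
def tri(obs):
    A=np.zeros((3,3));b=np.zeros(3);L=[]
    for d,uv in obs:
        o,v=ray(d,uv);P=np.eye(3)-np.outer(v,v);A+=P;b+=P@o;L.append((P,o))
    X=np.linalg.solve(A,b);return X,max(np.linalg.norm(P@(X-o)) for P,o in L)
def proj(d,X):
    f,cx,cy,R,t=cam(d);c=R@X+t;return np.array([f*c[0]/c[2]+cx,f*c[1]/c[2]+cy])
def wrist(name):
    from station import monitor,vision
    o=monitor.get_obs();d=vision.get_image("wrist")
    Rt=Ro.from_rotvec(o["tool_rot"]).as_matrix();T=np.asarray(d["T_tool_cam"])
    Rc=Rt@T[:3,:3];pc=Rt@T[:3,3]+o["tool_pos"]
    d=dict(d);d["R"]=Rc.T;d["t"]=-Rc.T@pc
    np.savez(name+".npz",**d);cv2.imwrite(f"pics/{name}.png",d["frame"][:,:,::-1]);return d
def mask(d,lo,hi,box=None):
    h=cv2.cvtColor(d["frame"],cv2.COLOR_RGB2HSV);m=cv2.inRange(h,np.array(lo),np.array(hi))
    if box is not None:
        b=np.zeros_like(m);x0,y0,x1,y1=box;b[y0:y1,x0:x1]=255;m&=b
    m=cv2.morphologyEx(m,cv2.MORPH_OPEN,np.ones((2,2),np.uint8))
    return m
def big(m,k=1):
    c=cv2.findContours(m,cv2.RETR_EXTERNAL,cv2.CHAIN_APPROX_NONE)[0]
    return sorted(c,key=cv2.contourArea)[::-1][:k]
E
python3 - <<'E'
from h import *
t=load("top0.npz");s=load("scene0.npz")
np.set_printoptions(precision=4,suppress=True)
for nm,uv,z in [("blade",(317,190),.08),("handle",(356,191),.09),("standtop",(428,242),.085),("roof",(125,226),.084),("lip",(150,225),.06)]:
    print(nm,onz(t,uv,z))
G=([45,100,40],[75,255,255]);Y=([22,120,80],[35,255,255])
for nm,d,b in (("top",t,(330,175,390,205)),("scene",s,(190,155,235,195))):
    c=big(mask(d,*G,b))[0];print(nm,"handle",cv2.contourArea(c),cv2.boxPoints(cv2.minAreaRect(c)).round(1).tolist())
for nm,d in (("top",t),("scene",s)):
    for c in big(mask(d,*Y),2): print(nm,"yel",cv2.contourArea(c),cv2.boxPoints(cv2.minAreaRect(c)).round(1).tolist())
a=cv2.resize(t["frame"][170:280,90:190,::-1],None,fx=4,fy=4,interpolation=2)
b=cv2.resize(s["frame"][255:335,365:465,::-1],None,fx=4,fy=4,interpolation=2)
b=cv2.copyMakeBorder(b,0,120,0,0,0)
cv2.imwrite("pics/rack.png",np.hstack([a,b]))
E
```

```text
blade [ 0.5861 -0.0574  0.08  ]
handle [ 0.5815 -0.1535  0.09  ]
standtop [ 0.4544 -0.3284  0.085 ]
roof [0.4958 0.4191 0.084 ]
lip [0.5006 0.3645 0.06  ]
top handle 284.5 [[340.0, 187.0], [375.0, 187.0], [375.0, 196.0], [340.0, 196.0]]
scene handle 168.0 [[197.1999969482422, 166.0], [201.8000030517578, 160.1999969482422], [224.10000610351562, 177.5], [219.60000610351562, 183.39999389648438]]
top yel 1146.5 [[109.0, 208.0], [142.0, 208.0], [142.0, 245.0], [109.0, 245.0]]
top yel 244.0 [[143.60000610351562, 212.10000610351562], [153.89999389648438, 211.60000610351562], [155.39999389648438, 238.60000610351562], [145.10000610351562, 239.1999969482422]]
scene yel 1638.0 [[385.79998779296875, 288.79998779296875], [405.1000061035156, 258.6000061035156], [448.8999938964844, 286.5], [429.70001220703125, 316.70001220703125]]
```

View pics/rack.png

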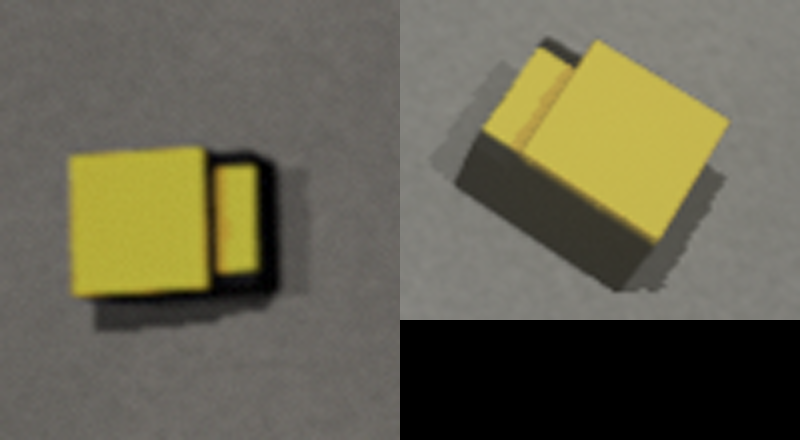

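Rack: the roof is on the +y side and the lip opens toward -y, with a slight yaw. I'll move for close wrist views.

Request:
{"api": "arm_command", "payload": {"rows": "250 -240 80 0 0 -69;250 -240 80 0 0 -69;250 -240 80 0 0 -69;250 -240 80 0 0 -69;250 -240 80 0 0 -69;250 -240 80 0 0 -69;250 -240 80 0 0 -69;250 -240 80 0 0 -69;250 -240 80 0 0 -69", "jaw": 1}}

```text
t: 1.23
tool_pos: [0.4706, 0.3444, 0.3822]
tool_rot: [-2.213, -2.227, 0.003]
contact_force: [0.3, 0.1, 0.1]
opening: 0.0849
```

Run:
```python
from h import *
np.set_printoptions(precision=3,suppress=True)
d=wrist("w1");print(d["T_tool_cam"],d["vfov"],d["cx"],d["cy"])
from station import monitor;o=monitor.get_obs();print(o["t"],o["tool_pos"],o["q"])
print(proj(d,np.array([.496,.42,.084])),proj(d,np.array([.58,-.1,.08])))
```

```text
[[-0.001 -0.952 -0.308  0.079]
 [ 1.    -0.001 -0.001 -0.   ]
 [ 0.    -0.308  0.952 -0.071]
 [ 0.     0.     0.     1.   ]] 71.5071167559318 277.6222628820824 210.7707167851858
1.275 [0.471 0.345 0.382] [ 0.504 -0.08   1.615  0.001  1.609  0.497]
[299.944 119.084] [338.693 427.739]
```

View pics/w1.png

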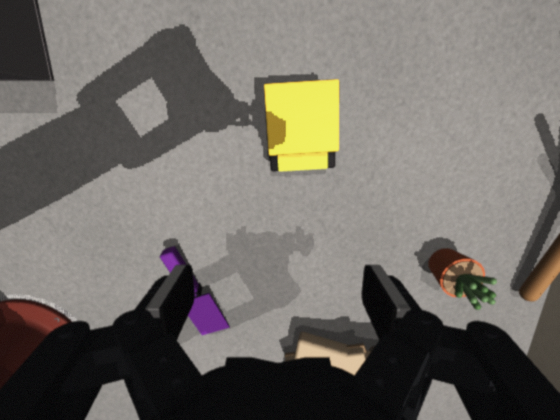

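The wrist view shows the rack's roof at (302,117) and its lip at (302,162). Next I'll move to see the scraper.

Request:
{"api": "arm_command", "payload": {"rows": "90 -560 -20 0 0 0;90 -560 -20 0 0 0;90 -560 -20 0 0 0;90 -560 -20 0 0 0;90 -560 -20 0 0 0;90 -560 -20 0 0 0;90 -560 -20 0 0 0;90 -560 -20 0 0 0;90 -560 -20 0 0 0;90 -560 -20 0 0 0;90 -560 -20 0 0 0;90 -560 -20 0 0 0"}}

```text
t: 2.78
tool_pos: [0.5607, -0.214, 0.3625]
tool_rot: [-2.21, -2.23, 0.003]
contact_force: [0.0, 0.4, -0.3]
opening: 0.0856
```

Run:
```python
from h import *
np.set_printoptions(precision=4,suppress=True)
w=load("w1.npz")
Y=([22,120,80],[35,255,255])
c=big(mask(w,*Y))[0]; print("rack contour",cv2.boundingRect(c),cv2.approxPolyDP(c,4,True)[:,0].tolist())
d=wrist("w2");from station import monitor;o=monitor.get_obs();print(o["t"],o["tool_pos"],o["q"])
```

```text
rack contour (265, 80, 75, 92) [[338, 80], [265, 85], [269, 154], [278, 157], [279, 171], [328, 168], [329, 154], [339, 150]]
2.825 [ 0.5607 -0.2139  0.3626] [-0.488  -0.0332  1.6024 -0.0012  1.5743 -0.4969]
```

View pics/w2.png

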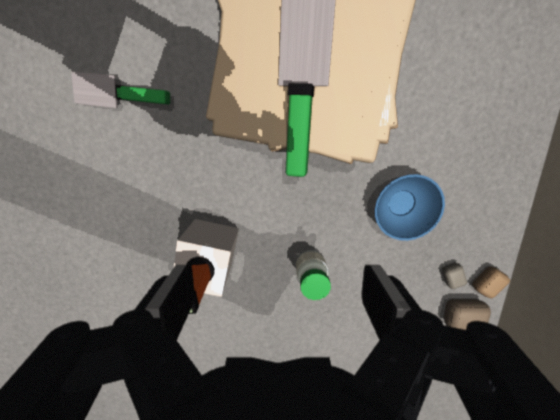

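View: blade is at (307,40), clipped at the top, with the handle at (299,130). The stand is at (205,260) with the jar at (313,275) and bowl at (410,205). I'll back off +y and measure from there.

Request:
{"api": "arm_command", "payload": {"rows": "20 70 0 0 0 0;20 70 0 0 0 0;20 70 0 0 0 0"}}

```text
t: 3.2
tool_pos: [0.5808, -0.1425, 0.3629]
tool_rot: [-2.208, -2.234, 0.003]
contact_force: [-0.6, -0.6, 0.5]
opening: 0.0853
```

Run:
```python
from h import *
np.set_printoptions(precision=4,suppress=True)
w=load("w1.npz")
P=[onz(w,p,.084) for p in [(265,84.5),(339,80),(339.5,150.5),(269,154.5)]]
print("roof",P); e=P[1]-P[0];e2=P[2]-P[3];print(np.linalg.norm(e),np.linalg.norm(e2),np.degrees([np.arctan2(e[1],e[0]),np.arctan2(e2[1],e2[0])]))
for a,b in((0,3),(1,2)):
  v=P[a]-P[b];print(np.linalg.norm(v),np.degrees(np.arctan2(-v[0],v[1])))
d=wrist("w3")
G=([45,100,40],[75,255,255])
m=mask(d,*G);
for c in big(m,2): print("green",cv2.contourArea(c),cv2.boxPoints(cv2.minAreaRect(c)).round(1).tolist())
```

```text
roof [array([0.4541, 0.4582, 0.084 ]), array([0.54  , 0.4635, 0.084 ]), array([0.5463, 0.383 , 0.084 ]), array([0.4585, 0.3775, 0.084 ])]
0.08603901103914165 0.08795338102584448 [3.5184 3.562 ]
0.08082519773262975 3.115802648193109
0.08076745131516702 4.473582920053681
green 1378.5 [[268.8999938964844, 232.8000030517578], [271.29998779296875, 161.39999389648438], [292.3999938964844, 162.10000610351562], [290.0, 233.5]]
green 612.5 [[286.0, 312.0], [313.0, 312.0], [313.0, 340.0], [286.0, 340.0]]
```

View pics/w3.png

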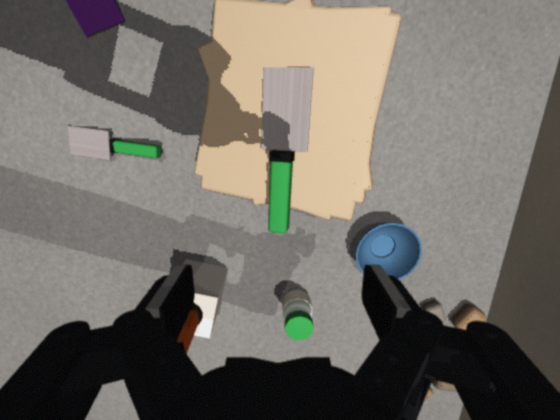

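View: scraper is well seen, with the blade at (288,109), the handle at (280,195) and the stone outline around it. I'll compute the stone plane and scraper pose.

Run:
```python
from h import *
d=load("w3.npz")
a=cv2.resize(d["frame"][0:230,180:410,::-1],None,fx=2.6,fy=2.6,interpolation=2)
t=load("top0.npz")
b=cv2.resize(t["frame"][135:245,260:312+70,::-1],None,fx=1.6,fy=1.6,interpolation=2)
b=cv2.copyMakeBorder(b,0,a.shape[0]-b.shape[0],0,0,0)
cv2.imwrite("pics/c3.png",np.hstack([a,b]));print(a.shape,b.shape)
```

```text
(598, 598, 3) (598, 195, 3)
```

View pics/c3.png

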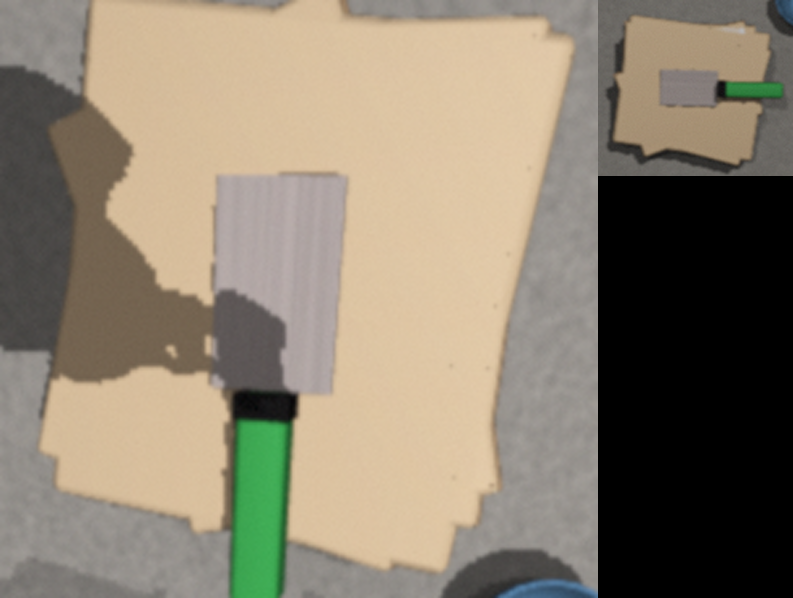

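```bash
cat > st.py <<'E'
from h import *
np.set_printoptions(precision=4,suppress=True)
yaw=np.radians(-8);n=np.array([-np.sin(.24)*np.cos(yaw),-np.sin(.24)*np.sin(yaw),np.cos(.24)])
d=load("w3.npz")
o=onz(d,(297,104),.075)
E
python3 - <<'E'
from st import *
print("stone",o,"n",n)
U=[(263.5,67.3),(313.5,67.7),(307.7,151.5),(260.8,149.6)]
P=[onz(d,u,0,n,o+.004*n) for u in U]
print(P);L=np.linalg.norm
print("w",L(P[1]-P[0]),L(P[2]-P[3]),"l",L(P[0]-P[3]),L(P[1]-P[2]))
for a,b in((0,3),(1,2)): v=P[a]-P[b];print("yaw",np.degrees(np.arctan2(-v[0],v[1])),v/L(v))
print("front mid",(P[0]+P[1])/2,"rear",(P[2]+P[3])/2)
H=[(268.9,232.8),(271.3,161.4),(292.4,162.1),(290,233.5)]
Q=[onz(d,u,0,n,o+.022*n) for u in H];print("handle",(Q[0]+Q[3])/2,(Q[1]+Q[2])/2,L(Q[0]-Q[3]),L(Q[1]-Q[2]),L(Q[0]-Q[1]))
f,cx,cy,R,t=cam(d)
ob=np.array([[-28,90,4],[28,90,4],[28,0,4],[-28,0,4]],float)/1e3
ok,rv,tv=cv2.solvePnP(ob,np.array(U),np.array([[f,0,cx],[0,f,cy],[0,0,1]]),None,flags=cv2.SOLVEPNP_IPPE)
Rw=R.T@cv2.Rodrigues(rv)[0];print("pnp",Rw,R.T@(tv[:,0]-t))
E
```

```text
stone [ 0.6013 -0.0503  0.075 ] n [-0.2354  0.0331  0.9713]
[array([ 0.5625, -0.0113,  0.0684]), array([ 0.6178, -0.013 ,  0.0818]), array([ 0.6151, -0.1031,  0.0843]), array([ 0.5589, -0.103 ,  0.0706])]
w 0.05693987956649862 0.057767090886003826 l 0.09183801093803524 0.09017989028183901
yaw -2.210340690627785 [ 0.0386  0.999  -0.0247]
yaw -1.715314603326488 [ 0.0299  0.9992 -0.0268]
front mid [ 0.5901 -0.0122  0.0751] rear [ 0.587  -0.1031  0.0774]
handle [ 0.5828 -0.2017  0.0983] [ 0.5845 -0.1139  0.0957] 0.026898585571041987 0.0249856636491538 0.08868072995685379
pnp [[ 0.9709  0.0645 -0.2307]
 [-0.01   -0.9514 -0.3078]
 [-0.2394  0.3011 -0.9231]] [ 0.5885 -0.1038  0.0803]
```

```bash
cat >> h.py <<'E'
def delta(Rt,pt):
    "shift mm / turn deg from present pose to TCP pose Rt,pt"
    from station import monitor
    o=monitor.get_obs();Rc=Ro.from_rotvec(o["tool_rot"])
    return ((np.asarray(pt)-o["tool_pos"])*1e3).round(1),np.degrees((Ro.from_matrix(Rt)*Rc.inv()).as_rotvec()).round(2)
E
python3 - <<'E'
from st import *
w2=load("w2.npz")
G=([45,100,40],[75,255,255])
def hc(d,box):
    b=cv2.boxPoints(cv2.minAreaRect(big(mask(d,*G,box))[0])); b=b[np.argsort(b[:,1])]; return b[np.argsort(b[:2,0])],b[2:][np.argsort(b[2:,0])]
A=hc(w2,(270,70,330,190));B=hc(d,(250,150,310,245))
for i in(0,1):
  for j in(0,1): print(A[i][j],B[i][j],tri([(w2,A[i][j]),(d,B[i][j])]))
ys=np.array([.033,.999,-.026]);ys-=n*(ys@n);ys/=np.linalg.norm(ys);xs=np.cross(ys,n)
Rt=np.c_[ys,xs,-n] # tool x=ys, y=xs, z=-n
print(np.linalg.det(Rt),ys,xs)
org=np.array([.5875,-.1035,.0785]);np.savez("scr.npz",R=Rt,org=org)
for h in(.10,.0225):
    g=org-.045*ys+h*n; print(h,delta(Rt,g+.054*n))
E
```

```text
[290.1362  93.821 ] [271.252  161.4417] (array([ 0.5723, -0.1126,  0.1023]), np.float64(0.0001450568604649513))
[312.4864  95.2179] [292.3951 162.1465] (array([ 0.5964, -0.1136,  0.0991]), np.float64(0.00020573498791410006))
[284.9922 176.1245] [268.8746 232.7625] (array([ 0.5691, -0.2019,  0.0965]), np.float64(0.0007641639299790255))
[307.3424 177.5214] [290.0178 233.4673] (array([ 0.5956, -0.2041,  0.0926]), np.float64(0.0007470587439703045))
0.9999999999999998 [ 0.033   0.9991 -0.026 ] [ 0.9713 -0.0259  0.2363]
0.1 (array([ -30.8,    0. , -133.5]), array([ -1.59, -13.77,  -2.3 ]))
0.0225 (array([ -12.6,   -2.6, -208.8]), array([ -1.59, -13.77,  -2.3 ]))
```

Request:
{"api": "arm_command", "payload": {"rows": "-30 0 -100 -1.6 -10 -2.3;-30 0 -134 -1.6 -13.8 -2.3;-30 0 -134 -1.6 -13.8 -2.3;-30 0 -134 -1.6 -13.8 -2.3;-21 -2 -170 -1.6 -13.8 -2.3;-15 -2 -195 -1.6 -13.8 -2.3;-13 -2.5 -206 -1.6 -13.8 -2.3;-13 -2.5 -206 -1.6 -13.8 -2.3"}}

```text
t: 4.25
tool_pos: [0.5694, -0.1466, 0.159]
tool_rot: [2.11, 2.048, 0.219]
contact_force: [-0.0, -1.1, 0.1]
opening: 0.0855
```

Run:
```python
from st import *
s=np.load("scr.npz");w=wrist("w4")
from station import monitor;print(monitor.get_obs()["contact_force"])
n_=-s["R"][:,2];ys=s["R"][:,0]
print(delta(s["R"],s["org"]-.045*ys+(.0225+.054)*n_))
```

```text
[-0.9045 -0.7227 -0.6171]
(array([-1.3,  0.7, -5.3]), array([ 0.1 ,  0.21, -0.  ]))
```

View pics/w4.png

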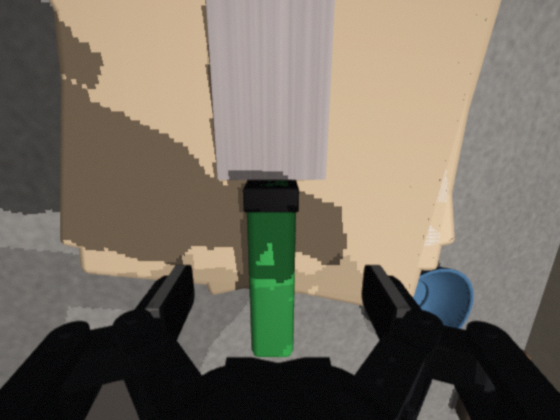

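View: the handle at (272,270) sits centred between the fingers (185/370), with the blade's rear edge at row 180, 110 px wide. The edge width gives the height.

Run:
```python
from st import *
w=load("w4.npz");f,cx,cy,R,t=cam(w);s=np.load("scr.npz");n=-s["R"][:,2]
g=cv2.cvtColor(w["frame"],cv2.COLOR_RGB2HSV)
for r in (60,100,140,160):
    row=g[r].astype(int);print(r,row[200:345:4,1].tolist())
for wd in (108,110,112):
    z=.056*f/wd;X=R.T@(np.array([(272-cx)/f,(180-cy)/f,1])*z-t);print(wd,X-.004*n)
print(s["org"])
```

```text
60 [70, 69, 74, 18, 21, 19, 19, 20, 17, 16, 19, 17, 18, 19, 16, 16, 17, 18, 16, 17, 18, 16, 15, 19, 19, 18, 17, 17, 18, 18, 19, 17, 18, 60, 70, 69, 71]
100 [70, 69, 70, 42, 21, 17, 17, 19, 18, 18, 16, 19, 17, 19, 16, 18, 17, 18, 16, 17, 17, 17, 16, 19, 19, 18, 20, 17, 18, 18, 19, 17, 18, 70, 70, 71, 70]
140 [70, 71, 69, 74, 20, 18, 18, 18, 18, 21, 18, 19, 19, 18, 17, 18, 16, 18, 19, 19, 17, 16, 15, 18, 17, 16, 17, 17, 19, 17, 19, 18, 59, 71, 70, 68, 69]
160 [69, 70, 71, 70, 46, 18, 18, 18, 18, 18, 18, 21, 19, 18, 19, 20, 18, 21, 17, 16, 19, 18, 20, 18, 18, 18, 19, 19, 19, 18, 19, 18, 67, 70, 69, 69, 69]
108 [ 0.5877 -0.1023  0.0772]
110 [ 0.5872 -0.1017  0.0798]
112 [ 0.5866 -0.101   0.0824]
[ 0.5875 -0.1035  0.0785]
```

Request:
{"api": "arm_command", "payload": {"rows": "-1 1 -5 0 0 0;-1 1 -5 0 0 0;-1 1 -5 0 0 0"}}

```text
t: 4.68
tool_pos: [0.5684, -0.1456, 0.1548]
tool_rot: [2.109, 2.047, 0.22]
contact_force: [0.4, -0.2, 0.5]
opening: 0.0851
```

Request:
{"api": "arm_command", "payload": {"rows": "0 0 0 0 0 0;0 0 0 0 0 0;0 0 0 0 0 0;0 0 0 0 0 0;0 0 0 0 0 0;0 0 0 0 0 0;0 0 0 0 0 0;0 0 0 0 0 0", "jaw": 0, "squeeze": 60}}

```text
t: 5.68
tool_pos: [0.5686, -0.1458, 0.1551]
tool_rot: [2.109, 2.047, 0.22]
contact_force: [-0.5, -0.1, 3.9]
opening: 0.0226
```

Request:
{"api": "arm_command", "payload": {"rows": "-3 0.5 12 0 0 0;-7 1 29 0 0 0;-14 2 58 0 0 0;-14 2 90 0 0 0;-14 2 90 0 0 0"}}

```text
t: 6.3
tool_pos: [0.556, -0.1444, 0.2497]
tool_rot: [2.103, 2.042, 0.224]
contact_force: [0.4, -0.3, -1.3]
opening: 0.0225
```

Run:
```python
from st import *
w=wrist("w5");from station import monitor;o=monitor.get_obs();print(o["opening"],o["tool_pos"],o["contact_force"],o["wrist_torque"])
```

```text
0.022713420880257743 [ 0.555 -0.144  0.247] [-1.2686  0.1513 -1.5223] [-0.0255  0.2221  0.0075]
```

View pics/w5.png

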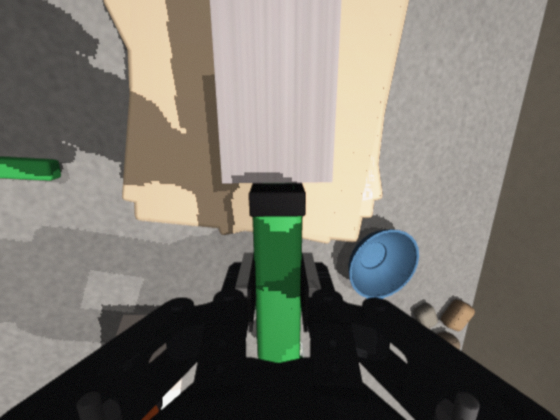

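View: scraper held squarely, with the handle between the pads and the blade's rear edge at row 182. I'll measure its in-hand pose from the blade edges.

Run:
```python
from st import *
w=load("w5.npz");f,cx,cy,R,t=cam(w);T=w["T_tool_cam"]
S=cv2.cvtColor(w["frame"],cv2.COLOR_RGB2HSV)[:,:,1].astype(float)
M=[]
for r in range(5,175):
    x=S[r,190:360]<45
    # beige high sat outside
    i=np.where(x)[0]
    k=(277-190)
    a=k
    while a>0 and x[a-1]: a-=1
    b=k
    while b<169 and x[b+1]: b+=1
    M.append((r,190+a-.0,190+b+1.0))
M=np.array(M,float)
def fit(r,v):
    k=np.ones(len(r),bool)
    for _ in range(5):
        p=np.polyfit(r[k],v[k],1);e=abs(np.polyval(p,r)-v);k=e<max(1.0,1.5*np.median(e[k]))
    return p,k.sum()
pl,nl=fit(M[:,0],M[:,1]);pr,nr=fit(M[:,0],M[:,2]);print(pl,nl,pr,nr)
P=[]
for r in (5,60,120,182):
    l=np.polyval(pl,r)-.5;q=np.polyval(pr,r)-.5;Z=.056*f/(q-l)
    c=np.array([((l+q)/2-cx)/f,(r-cy)/f,1])*Z
    X=T[:3,:3]@c+T[:3,3];P.append(X);print(r,l,q,X)
P=np.array(P);v=P[0]-P[-1];v/=np.linalg.norm(v);print("dir in tool",v)
```

```text
[  0.0654 209.6164] 170 [ -0.0496 341.8462] 170
5 209.4434468524251 341.0981424148605 [ 0.1236 -0.0009  0.0744]
60 213.0409944980794 338.36945243372946 [ 0.1025 -0.0008  0.0741]
120 216.9655919297023 335.3926997270411 [ 0.0769 -0.0006  0.0738]
182 221.02100927571263 332.3167219301298 [ 0.0471 -0.0005  0.0735]
dir in tool [ 0.9999 -0.0063  0.0117]
```

```bash
cat > rk.py <<'E'
from h import *
np.set_printoptions(precision=4,suppress=True)
O=np.array([.5,.4045,0]);a=np.radians(3.65);u=np.array([-np.sin(a),np.cos(a),0]);x=np.array([u[1],-u[0],0])
RT=np.c_[u,x,[0,0,-1.]]
def tcp(y,und): # scraper origin at rack y, underside height
    return O+u*(y-.0471)+x*.0007+np.array([0,0,und+.0775])
E
python3 - <<'E'
from rk import *
print(delta(RT,tcp(-.150,.145)),delta(RT,tcp(-.150,.064)))
E
```

```text
(array([-41.7, 351.8, -24.5]), array([ 1.46, 14.17,  5.32])) (array([ -41.7,  351.8, -105.5]), array([ 1.46, 14.17,  5.32]))
```

Request:
{"api": "arm_command", "payload": {"rows": "-7 50 -5 0.5 7 2.7;-15 100 -20 1.4 14.2 5.3;-25 150 -25 1.5 14.2 5.3;-30 200 -25 1.5 14.2 5.3;-35 250 -25 1.5 14.2 5.3;-42 300 -25 1.5 14.2 5.3;-42 340 -25 1.5 14.2 5.3;-42 352 -25 1.5 14.2 5.3;-42 352 -60 1.5 14.2 5.3;-42 352 -90 1.5 14.2 5.3;-42 352 -105 1.5 14.2 5.3;-42 352 -105 1.5 14.2 5.3"}}

```text
t: 7.85
tool_pos: [0.5121, 0.2072, 0.1402]
tool_rot: [-2.149, -2.288, 0.005]
contact_force: [0.2, -0.5, -1.2]
opening: 0.0222
```

Run:
```python
from rk import *
print(delta(RT,tcp(-.150,.064)))
w=wrist("w6")
from station import monitor,vision;o=monitor.get_obs();print(o["opening"],o["contact_force"])
s=vision.get_image("scene");np.savez("scene6.npz",**s)
Y=([22,120,60],[35,255,255])
for c in big(mask(w,*Y),3): print(cv2.contourArea(c),cv2.approxPolyDP(c,3,True)[:,0].tolist())
a=w["frame"][:,:,::-1]; b=cv2.resize(s["frame"][230:340,320:470,::-1],(400,293),interpolation=2)
cv2.imwrite("pics/c6.png",np.hstack([cv2.resize(a,(400,300)),cv2.copyMakeBorder(b,0,7,0,0,0)]))
```

```text
(array([1.2, 0.6, 1.3]), array([ 0.03, -0.24,  0.07]))
0.022410819912844403 [-0.0492  0.4145 -0.597 ]
```

View pics/c6.png

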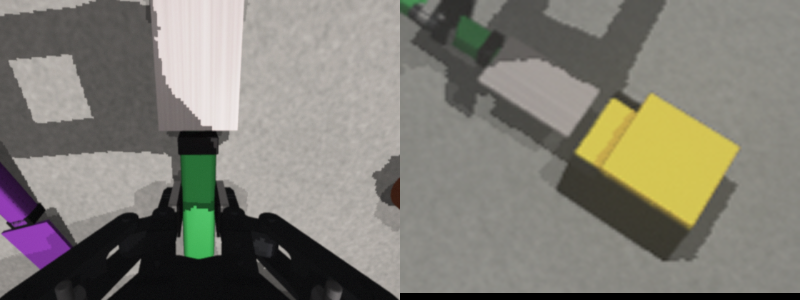

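Wrist picture: blade free, with its end above the frame. Scene crop: the blade lines up with the slot, short of the lip. I'll cross-check the rack pose with three views before inserting.

Run:
```python
from rk import *
t=load("top0.npz");s=load("scene0.npz");w=load("w1.npz")
T=lambda p:(90+p[0]/4-.375,170+p[1]/4-.375)
S=lambda p:(365+(p[0]-400)/4-.375,255+p[1]/4-.375)
C={"f+":((206,148),(525,148),(339.5,150.5)),"f-":((210,291),(598,40),(269,154.5)),"b+":((69,156),(657,241),(339,80)),"b-":((73,297),(728,122),(265,84.5))}
for k,(p,q,r) in C.items():
    print(k,tri([(t,T(p)),(s,S(q)),(w,r)])[0],onz(t,T(p),.084),onz(s,S(q),.084),onz(w,r,.084))
for y,xx in ((-.025,.044),(-.025,-.044),(.058,.044),(.058,-.044)): print(O+u*y+x*xx)
# scraper blade tip in scene6
s6=load("scene6.npz");tip=O+u*(-.06)+np.array([0,0,.068])
for X in (tip+x*.028,tip-x*.028): p=proj(s6,X);print("pred tip corner",p,"crop",(p-[320,230])*8/3+[400,0])
```

```text
f+ [0.544  0.3829 0.0875] [0.5441 0.3813 0.084 ] [0.5405 0.3844 0.084 ] [0.5463 0.383  0.084 ]
f- [0.4564 0.3775 0.0815] [0.4552 0.3751 0.084 ] [0.4566 0.3794 0.084 ] [0.4585 0.3775 0.084 ]
b+ [0.5396 0.4648 0.085 ] [0.5392 0.4661 0.084 ] [0.5393 0.4655 0.084 ] [0.54   0.4635 0.084 ]
b- [0.4528 0.4591 0.0835] [0.4517 0.459  0.084 ] [0.4529 0.4597 0.084 ] [0.4541 0.4582 0.084 ]
[0.5455 0.3824 0.    ]
[0.4577 0.3767 0.    ]
[0.5402 0.4652 0.    ]
[0.4524 0.4596 0.    ]
pred tip corner [381.9903 281.5243] crop [565.3074 137.3982]
pred tip corner [394.1911 264.0806] crop [597.8429  90.8816]
```

Rack pose agrees across views within about 1 mm. Inserting.

Request:
{"api": "arm_command", "payload": {"rows": "0 20 1.5 0 0 0;-1 40 1.5 0 0 0;-3 60 1.5 0 0 0;-4 80 1.5 0 0 0;-5 95 1.5 0 0 0;-5 95 1.5 0 0 0"}}

```text
t: 8.7
tool_pos: [0.5084, 0.304, 0.1442]
tool_rot: [-2.148, -2.292, -0.001]
contact_force: [0.4, 0.4, -1.4]
opening: 0.022
```

Run:
```python
from rk import *
from station import monitor,vision;o=monitor.get_obs();print(o["opening"],o["contact_force"],o["wrist_torque"])
print(delta(RT,tcp(-.040,.0605)))
```

```text
0.022014168694856458 [ 0.4032  0.4271 -1.3826] [-0.0933 -0.0348  0.0066]
(array([-2.1, 13.6, -6.2]), array([-0.04,  0.03, -0.06]))
```

Request:
{"api": "arm_command", "payload": {"rows": "-1 6 -3 0 0 0;-1 10 -3 0 0 0;-1 10 -3 0 0 0"}}

```text
t: 9.07
tool_pos: [0.5074, 0.3139, 0.1411]
tool_rot: [-2.149, -2.292, -0.001]
contact_force: [0.2, -0.8, -1.7]
opening: 0.0225
```

Request:
{"api": "arm_command", "payload": {"rows": "0 2 -1 0 0 0;0 4 -2 0 0 0;0 5 -2 0 0 0;0 5 -2 0 0 0"}}

```text
t: 9.57
tool_pos: [0.5077, 0.3184, 0.1394]
tool_rot: [2.148, 2.291, -0.0]
contact_force: [0.6, -4.8, 1.2]
opening: 0.0221
```

Run:
```python
from rk import *
from station import monitor,vision;o=monitor.get_obs();print(o["opening"],o["contact_force"],o["wrist_torque"])
print(delta(RT,tcp(-.040,.0605)))
```

```text
0.02212841385807906 [ 0.5932 -4.7704  1.193 ] [-0.725  -0.0545 -0.0308]
(array([-1.4, -0.8, -1.4]), array([ 0.05,  0.04, -0.04]))
```

Request:
{"api": "arm_command", "payload": {"rows": "0 1.5 -1 0 0 0;0 3 -1.5 0 0 0;0 3 -1.5 0 0 0"}}

```text
t: 9.95
tool_pos: [0.5079, 0.3189, 0.1393]
tool_rot: [2.145, 2.289, -0.01]
contact_force: [-4.8, -15.2, 10.9]
opening: 0.0225
```

Request:
{"api": "arm_command", "payload": {"rows": "0 -0.5 0 0 0 0;0 -0.5 0 0 0 0;0 -0.5 0 0 0 0;0 -0.5 0 0 0 0;0 -0.5 0 0 0 0;0 -1 0 0 0 0", "jaw": 1}}

```text
t: 10.7
tool_pos: [0.5078, 0.318, 0.1392]
tool_rot: [2.145, 2.289, -0.01]
contact_force: [0.7, -0.5, 0.2]
opening: 0.0856
```

Request:
{"api": "arm_command", "payload": {"rows": "0 0 20 0 0 0;0 0 60 0 0 0;0 -30 110 0 0 0;0 -80 140 0 0 0;0 -80 140 0 0 0;0 -80 140 0 0 0"}}

```text
t: 11.45
tool_pos: [0.5078, 0.2381, 0.2799]
tool_rot: [2.145, 2.289, -0.008]
contact_force: [-0.3, 0.5, 0.1]
opening: 0.0856
```

Run:
```python
from rk import *
w=wrist("w7")
from station import monitor,vision;o=monitor.get_obs();print(o["t"],o["tool_pos"],o["opening"],o["contact_force"],o["q"])
s=vision.get_image("scene");t=vision.get_image("top");np.savez("top7.npz",**t)
for y in(-.025,-.040,-.05): print(y,proj(w,O+u*y+[0,0,.064]))
# stand/probe crops from w2? and new top
b=cv2.resize(s["frame"][230:330,310:460,::-1],(400,267),interpolation=2)
c=cv2.resize(t["frame"][200:275,395:470,::-1],(300,300),interpolation=2)
im=np.zeros((570,800,3),np.uint8);im[:300,:400]=cv2.resize(w["frame"][:,:,::-1],(400,300));im[:267,400:]=b;im[270:570,450:750]=c
w2=load("w2.npz");im[300:570,0:400]=cv2.resize(w2["frame"][200:335,130:330,::-1],(400,270),interpolation=2)
cv2.imwrite("pics/c7.png",im)
```

```text
11.5 [0.5074 0.2384 0.2789] 0.08499292706911986 [-0.115   0.2848 -0.0829] [ 0.3089 -0.0814  1.7877 -0.0068  1.4393  0.2445]
-0.025 [281.3519  37.8609]
-0.04 [281.2827  57.2287]
-0.05 [281.238   69.7498]
```

View pics/c7.png

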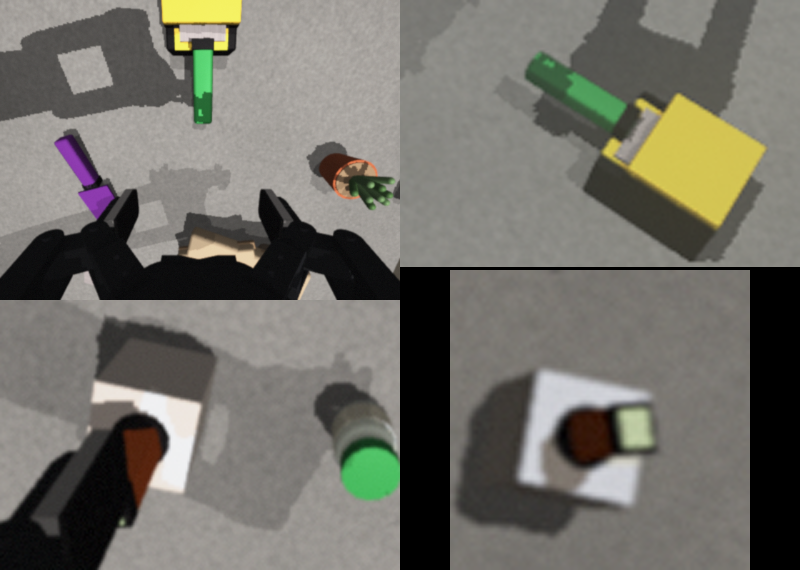

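Scraper is fully home: about 15 mm of blade shows and the handle front is on the lip. The stand's edges show about -11.5° yaw. Moving to view the probe from near.

Request:
{"api": "arm_command", "payload": {"rows": "-5 -62 50 0 0 -3;-10 -124 90 0 0 -6;-15 -186 90 0 0 -9;-20 -248 90 0 0 -12;-25 -310 90 0 0 -15;-30 -372 90 0 0 -15;-35 -434 90 0 0 -15;-40 -496 90 0 0 -15;-45 -558 90 0 0 -15;-50 -620 90 0 0 -15;-53 -682 90 0 0 -15;-53 -698 90 0 0 -15"}}

```text
t: 13.1
tool_pos: [0.454, -0.4615, 0.3658]
tool_rot: [-2.428, -1.992, 0.014]
contact_force: [0.7, -0.4, 0.5]
opening: 0.0856
```

Run:
```python
from rk import *
from station import monitor,vision
w=wrist("w8");o=monitor.get_obs();print(o["t"],o["tool_pos"],o["q"])
t=load("top7.npz")
for p in ((88,100),(202,122),(183,236),(67,212)): print(onz(t,(395+p[0]/4-.375,200+p[1]/4-.375),.085))
w2=load("w2.npz")
for p in((177.5,240),(231.5,251.5),(222.5,296.5)): print("w2",onz(w2,p,.085))
print(proj(w,np.array([.455,-.33,.165])),proj(w,np.array([.455,-.33,.085])))
# white top + orange in w8
for nm,lo,hi in(("orange",[0,120,30],[14,255,255]),("white",[0,0,190],[180,50,255])):
    for c in big(mask(w,lo,hi),3): print(nm,cv2.contourArea(c),cv2.boundingRect(c),cv2.boxPoints(cv2.minAreaRect(c)).round(1).tolist())
c0=proj(w,np.array([.455,-.33,.12])).astype(int);print(c0)
```

```text
13.15 [ 0.4533 -0.4645  0.3653] [-0.9087  0.0804  1.4825 -0.0108  1.5779 -0.7099]
[ 0.4975 -0.3024  0.085 ]
[ 0.4837 -0.3724  0.085 ]
[ 0.4137 -0.3567  0.085 ]
[ 0.4285 -0.2862  0.085 ]
w2 [ 0.4305 -0.289   0.085 ]
w2 [ 0.4999 -0.3048  0.085 ]
w2 [ 0.4846 -0.3736  0.085 ]
[249.2936  50.6057] [256.5312  65.876 ]
orange 336.0 (0, 305, 28, 40) [[-5.300000190734863, 337.70001220703125], [8.199999809265137, 300.70001220703125], [31.299999237060547, 309.1000061035156], [17.899999618530273, 346.1000061035156]]
orange 317.0 (0, 280, 19, 35) [[-0.0, 280.0], [18.0, 280.0], [18.0, 314.0], [0.0, 314.0]]
orange 275.0 (244, 63, 31, 18) [[243.5, 72.5], [272.70001220703125, 62.099998474121094], [276.29998779296875, 72.0999984741211], [247.10000610351562, 82.5999984741211]]
white 2499.5 (226, 30, 67, 73) [[226.0, 30.0], [292.0, 30.0], [292.0, 102.0], [226.0, 102.0]]
white 504.5 (238, 38, 29, 28) [[236.60000610351562, 45.79999923706055], [261.5, 37.5], [268.20001220703125, 57.599998474121094], [243.3000030517578, 65.9000015258789]]
[253  60]
```

Request:
{"api": "arm_command", "payload": {"rows": "0 60 0 0 0 18;0 85 0 0 0 18;0 85 0 0 0 18;0 85 0 0 0 18"}}

```text
t: 13.65
tool_pos: [0.4537, -0.3795, 0.3647]
tool_rot: [2.09, 2.344, -0.017]
contact_force: [0.3, 0.6, -0.3]
opening: 0.0853
```

Run:
```python
from rk import *
from station import monitor,vision
w=wrist("w9");o=monitor.get_obs();print(o["t"],o["tool_pos"],o["tool_rot"])
print(proj(w,np.array([.457,-.3305,.165])))
c0=proj(w,np.array([.457,-.3305,.165]))
b=(int(c0[0]-45),max(int(c0[1]-40),0),int(c0[0]+45),int(c0[1]+60))
for nm,lo,hi in(("orange",[0,120,30],[14,255,255]),("cap",[25,20,90],[50,120,255]),("white",[0,0,190],[180,50,255])):
    for c in big(mask(w,lo,hi,b),2):
        bx=cv2.boxPoints(cv2.minAreaRect(c));print(nm,cv2.contourArea(c),bx.round(1).tolist())
        P=[onz(w,q,.165)for q in bx];print(np.mean(P,0),[(np.linalg.norm(P[(i+1)%4]-P[i])*1e3,np.degrees(np.arctan2(*(P[(i+1)%4]-P[i])[[1,0]]))) for i in range(4)])
h=cv2.cvtColor(w["frame"],cv2.COLOR_RGB2HSV)
u0,v0=int(c0[0]),int(c0[1]);print(h[v0,u0],[h[v0,u0+k].tolist() for k in(-20,-15,-10,-5,5,10,15,20)],[h[v0+k,u0].tolist() for k in(-20,-15,-10,-5,5,10,15,20)])
```

```text
13.7 [ 0.4536 -0.3798  0.3648] [ 2.0898  2.3434 -0.0169]
[289.1995 149.4203]
orange 97.5 [[275.0, 133.0], [301.0, 133.0], [301.0, 137.0], [275.0, 137.0]]
[ 0.4543 -0.318   0.165 ] [(np.float64(23.257288647170476), np.float64(6.544153271270601)), (np.float64(3.4788785965273408), np.float64(-82.03400213696852)), (np.float64(23.355060025190355), np.float64(-173.45030873369672)), (np.float64(3.480083701593817), np.float64(96.35566205567044))]
cap 395.5 [[278.0, 142.0], [301.0, 142.0], [301.0, 160.0], [278.0, 160.0]]
[ 0.4575 -0.332   0.165 ] [(np.float64(20.76782265153513), np.float64(6.556679617007084)), (np.float64(16.195249701258785), np.float64(-82.0340021369687)), (np.float64(21.170404107693535), np.float64(-173.41753881258936)), (np.float64(16.199877364145557), np.float64(96.54160937215956))]
white 1580.0 [[249.39999389648438, 161.10000610351562], [270.6000061035156, 102.80000305175781], [327.1000061035156, 123.30000305175781], [305.8999938964844, 181.60000610351562]]
[ 0.4554 -0.3251  0.165 ] [(np.float64(54.26182279968765), np.float64(74.95291354947479)), (np.float64(52.66547743942045), np.float64(-12.376409204580527)), (np.float64(55.355554186294086), np.float64(-101.51541963611793)), (np.float64(56.03735006605994), np.float64(166.45134609871363))]
white 36.0 [[282.0, 149.0], [288.0, 149.0], [288.0, 159.0], [282.0, 159.0]]
[ 0.4537 -0.3351  0.165 ] [(np.float64(5.459297518604361), np.float64(6.566588335157106)), (np.float64(9.055435429295407), np.float64(-82.838788085359)), (np.float64(5.518041066186272), np.float64(-173.41899733121625)), (np.float64(9.056404525143288), np.float64(96.78949539643969))]
[ 42  56 119] [[113, 4, 241], [0, 0, 15], [41, 56, 122], [37, 37, 234], [42, 57, 121], [43, 56, 118], [120, 16, 49], [114, 5, 242]] [[0, 17, 15], [9, 206, 78], [30, 28, 18], [43, 55, 120], [42, 53, 121], [42, 49, 68], [30, 8, 238], [30, 8, 238]]
```

Run:
```python
from rk import *
b=np.radians(6.5-90);ty=np.array([np.cos(b),np.sin(b),0]);R=np.c_[np.cross(ty,[0,0,-1.]),ty,[0,0,-1.]]
print(np.linalg.det(R),delta(R,[.4575,-.3315,.30]),delta(R,[.4575,-.3315,.189]))
```

```text
0.9999999999999999 (array([  3.9,  48.3, -64.8]), array([  0.14,  -0.68, -90.05])) (array([   3.9,   48.3, -175.8]), array([  0.14,  -0.68, -90.05]))
```

Request:
{"api": "arm_command", "payload": {"rows": "4 48 -65 0 -0.7 -90;4 48 -65 0 -0.7 -90;4 48 -65 0 -0.7 -90;4 48 -65 0 -0.7 -90;4 48 -65 0 -0.7 -90;4 48 -65 0 -0.7 -90;4 48 -65 0 -0.7 -90;4 48 -65 0 -0.7 -90;4 48 -65 0 -0.7 -90;4 48 -65 0 -0.7 -90"}}

```text
t: 14.95
tool_pos: [0.4576, -0.3326, 0.2996]
tool_rot: [3.135, 0.179, -0.003]
contact_force: [-1.2, 0.6, -0.7]
opening: 0.0855
```

Run:
```python
from rk import *
from station import monitor
b=np.radians(6.5-90);ty=np.array([np.cos(b),np.sin(b),0]);R=np.c_[np.cross(ty,[0,0,-1.]),ty,[0,0,-1.]]
w=wrist("w10");print(monitor.get_obs()["q"])
for c in big(mask(w,[25,20,60],[50,120,255]),2):
    q=cv2.minAreaRect(c);print(cv2.contourArea(c),q,onz(w,q[0],.165),cv2.boxPoints(q).tolist())
print(delta(R,[.4575,-.3315,.189]))
```

```text
[-0.759  -0.0856  1.7568 -0.0024  1.4704  0.6976]
624.5 ((275.5, 228.0), (28.0, 23.0), 90.0) [ 0.4558 -0.3316  0.165 ] [[264.0, 214.0], [287.0, 214.0], [287.0, 242.0], [264.0, 242.0]]
111.0 ((329.3692321777344, 60.853851318359375), (11.799556732177734, 30.13531494140625), 86.05481719970703) [ 0.5725 -0.3529  0.165 ] [[313.9313659667969, 56.004737854003906], [343.9952697753906, 53.931365966796875], [344.8070983886719, 65.70296478271484], [314.7431945800781, 67.77633666992188]]
(array([  -0.1,    1. , -110.6]), array([ 0.1 , -0.09, -0.06]))
```

Request:
{"api": "arm_command", "payload": {"rows": "-1 1 -40 0 0 0;-1 1 -75 0 0 0;-1 1 -100 0 0 0;-1 1 -110 0 0 0;-1 1 -110 0 0 0"}}

```text
t: 15.62
tool_pos: [0.4565, -0.3315, 0.1893]
tool_rot: [3.135, 0.18, -0.004]
contact_force: [1.1, -0.1, 0.8]
opening: 0.0855
```

Request:
{"api": "arm_command", "payload": {"rows": "0 0 0 0 0 0;0 0 0 0 0 0;0 0 0 0 0 0;0 0 0 0 0 0;0 0 0 0 0 0;0 0 0 0 0 0;0 0 0 0 0 0;0 0 0 0 0 0", "jaw": 0, "squeeze": 60}}

```text
t: 16.62
tool_pos: [0.4567, -0.3317, 0.1899]
tool_rot: [3.135, 0.18, -0.003]
contact_force: [-1.2, 0.7, 5.0]
opening: 0.0214
```

Request:
{"api": "arm_command", "payload": {"rows": "0 0 20 0 0 0;0 0 45 0 0 0;0 0 80 0 0 0;0 0 130 0 0 0;0 0 160 0 0 0;0 0 160 0 0 0"}}

```text
t: 17.38
tool_pos: [0.4574, -0.3323, 0.3537]
tool_rot: [3.13, 0.18, 0.004]
contact_force: [-0.3, -0.5, -1.5]
opening: 0.0216
```

Run:
```python
from st import *
from station import monitor,vision
w=wrist("w11");ob=monitor.get_obs();print(ob["t"],ob["tool_pos"],ob["opening"],ob["contact_force"],ob["wrist_torque"])
ims={"w":w}
for k in("top","scene"): ims[k]=vision.get_image(k);np.savez(k+"11.npz",**ims[k])
o2=o+.004*n*1.2
for k,d_ in ims.items():
    h=cv2.cvtColor(d_["frame"],cv2.COLOR_RGB2HSV)
    m=(cv2.inRange(h,np.array([0,110,90]),np.array([6,255,255]))|cv2.inRange(h,np.array([170,110,90]),np.array([180,255,255])))
    p=proj(d_,np.array([.589,-.06,.075]));print(k,"pred",p)
    for c in big(m,8):
        a=cv2.contourArea(c);
        if a<8: continue
        e=cv2.minAreaRect(c);print("  ",a,e,onz(d_,e[0],0,n,o2))
```

```text
17.425 [ 0.4568 -0.3318  0.3508] 0.021011726764537934 [-0.051  -0.1127 -1.4775] [-0.0031  0.0109  0.0103]
w pred [31.6973 33.8505]
   1154.0 ((30.792682647705078, 25.365856170654297), (49.03856658935547, 31.07857894897461), 51.34019470214844) [ 0.5961 -0.0633  0.0791]
top pred [317.8291 189.2158]
   1502.5 ((441.23077392578125, 380.6538391113281), (26.070905685424805, 105.11568450927734), 33.690067291259766) [ 0.0991 -0.3857 -0.0303]
   895.5 ((514.2035522460938, 222.55308532714844), (10.818290710449219, 100.09269714355469), 41.18592834472656) [ 0.5034 -0.5518  0.0733]
   313.5 ((505.5, 277.0), (34.0, 17.0), 90.0) [ 0.3679 -0.5373  0.04  ]
   149.0 ((318.0, 187.0), (14.0, 14.0), 90.0) [ 0.594  -0.0602  0.0785]
   114.5 ((555.2567749023438, 202.54052734375), (17.088401794433594, 11.973506927490234), 35.53767776489258) [ 0.5517 -0.6498  0.0883]
   80.5 ((553.5482177734375, 300.5793151855469), (10.863574028015137, 29.30229377746582), 40.23636245727539) [ 0.308  -0.661   0.0297]
   50.0 ((219.25, 386.75), (7.0710673332214355, 12.020814895629883), 45.0) [ 0.0797  0.1976 -0.0549]
   11.0 ((500.11944580078125, 292.7920227050781), (14.204885482788086, 2.351802349090576), 41.18592834472656) [ 0.3279 -0.5259  0.0299]
scene pred [235.028  198.1745]
   336.0 ((410.5770568847656, 75.74754333496094), (29.889629364013672, 27.94279670715332), 66.37062072753906) [-0.4388 -0.1034 -0.1703]
   105.0 ((233.0, 198.0), (10.0, 14.0), 90.0) [ 0.5937 -0.0622  0.0785]
   15.5 ((353.75, 109.75000762939453), (8.854375839233398, 6.640782833099365), 71.56504821777344) [-0.0214 -0.1035 -0.0692]
   12.0 ((354.800048828125, 101.4000244140625), (6.260990142822266, 7.155416965484619), 26.56505012512207) [-0.0696 -0.1316 -0.0799]
```

Run:
```python
from st import *
X,e=tri([(load("top11.npz"),(318,187)),(load("scene11.npz"),(233,198))]);print("mark",X,e)
print("plane z at mark xy",o[2]-((X-o)[:2]@n[:2])/n[2])
f=lambda p:onz(d,(180+p[0]/2.6-.3,p[1]/2.6-.3),0,n,o+.004*n)
ex=np.array([np.cos(yaw)*np.cos(.24),np.sin(yaw)*np.cos(.24),np.sin(.24)]);ey=np.cross(n,ex)
for nm,a,b in(("L",(40,450),(92,0)),("R",(495,420),(572,40)),("B",(55,488),(445,572)),("T",(92,0),(545,18))):
    v=f(b)-f(a);print(nm,np.degrees(np.arctan2(v@ey,v@ex)),np.linalg.norm(v))
M=np.array([.594,-.061,.078])
b=np.radians(-83.5);ty=np.array([np.cos(b),np.sin(b),0]);ty-=n*(ty@n);ty/=np.linalg.norm(ty)
R=np.c_[np.cross(ty,-n),ty,-n];np.savez("press.npz",R=R)
print(delta(R,M+n*(.1699+.045)))
```

```text
mark [ 0.5941 -0.0606  0.0801] 0.0007260164688687
plane z at mark xy 0.07361306017006491
L 86.95876015137416 0.1985956924149776
R 92.49515246595652 0.14433111041052224
B 0.10347146642766408 0.19954003394039985
T 2.148476616697328 0.1863575825450265
(array([ 87.3, 277.3, -60.9]), array([ -1.9 , -13.87,  -0.46]))
```

Request:
{"api": "arm_command", "payload": {"rows": "20 55 0 -1 -7 0;40 110 0 -1.9 -13.9 -0.5;60 165 -10 -1.9 -13.9 -0.5;75 220 -30 -1.9 -13.9 -0.5;87 260 -50 -1.9 -13.9 -0.5;87 277 -61 -1.9 -13.9 -0.5;87 277 -61 -1.9 -13.9 -0.5;87 277 -61 -1.9 -13.9 -0.5"}}

```text
t: 18.52
tool_pos: [0.5431, -0.0553, 0.2869]
tool_rot: [3.069, 0.161, 0.365]
contact_force: [-0.1, -0.6, -1.4]
opening: 0.0213
```

```bash
cat > mk.py <<'E'
from st import *
from station import monitor,vision
def red(d_,ctr=None):
    h=cv2.cvtColor(d_["frame"],cv2.COLOR_RGB2HSV)
    m=(cv2.inRange(h,np.array([0,110,60]),np.array([6,255,255]))|cv2.inRange(h,np.array([170,110,60]),np.array([180,255,255])))
    out=[]
    for c in big(m,6):
        a=cv2.contourArea(c)
        if a<25: continue
        e=cv2.fitEllipse(c) if len(c)>5 else cv2.minAreaRect(c);out.append((a,e,cv2.boundingRect(c)))
    return out
E
python3 - <<'E'
from mk import *
w=wrist("w12");ob=monitor.get_obs();R=np.load("press.npz")["R"];print(ob["t"],ob["q"],ob["opening"],delta(R,np.array([.594,-.061,.080])+n*(.1699+.045)))
for a,e,r in red(w): print(a,e,r,onz(w,e[0],0,n,np.array([.594,-.061,.080])))
Rt=Ro.from_rotvec(ob["tool_rot"]).as_matrix();tip=ob["tool_pos"]+Rt@[0,0,.1699];print("tip",tip,proj(w,tip))
print("mark pred",proj(w,np.array([.594,-.061,.08])))
a=w["frame"][:,:,::-1]
cv2.imwrite("pics/w12c.png",cv2.resize(a,(560,420)))
E
```

```text
18.575 [-0.2477 -0.2472  1.9297  0.0265  1.2187  1.2128] 0.020913419129086102 (array([0.1, 1.7, 1.3]), array([0.03, 0.09, 0.14]))
472.0 ((276.9693603515625, 196.1126708984375), (32.61289596557617, 34.12788391113281), 93.84011840820312) (259, 178, 37, 35) [ 0.5959 -0.062   0.0805]
49.0 ((277.0, 196.60108947753906), (7.737823009490967, 8.296756744384766), 90.0) (273, 193, 9, 9) [ 0.5954 -0.0621  0.0804]
tip [ 0.5836 -0.0614  0.1225] [277.5886 211.597 ]
mark pred [275.7478 197.858 ]
```

Run:
```python
from mk import *
w=load("w12.npz");h=cv2.cvtColor(w["frame"],cv2.COLOR_RGB2HSV)
for r in range(184,262,2): print(r,[tuple(int(k) for k in h[r,c]) for c in (262,268,277,286,292)])
```

```text
184 [(14, 80, 213), (1, 207, 180), (2, 191, 175), (1, 211, 169), (13, 91, 193)]
186 [(5, 149, 185), (1, 209, 178), (13, 91, 207), (1, 209, 172), (4, 155, 176)]
188 [(1, 203, 168), (3, 180, 187), (17, 69, 217), (3, 175, 172), (2, 195, 200)]
190 [(1, 206, 192), (11, 98, 200), (17, 71, 217), (10, 106, 197), (1, 209, 182)]
192 [(1, 207, 186), (15, 74, 216), (8, 121, 186), (17, 72, 216), (1, 212, 184)]
194 [(1, 206, 192), (16, 72, 217), (1, 206, 168), (17, 70, 216), (1, 206, 194)]
196 [(1, 209, 198), (17, 70, 214), (1, 212, 165), (17, 70, 216), (1, 207, 181)]
198 [(1, 210, 174), (17, 69, 215), (1, 209, 166), (18, 68, 217), (1, 206, 204)]
200 [(1, 208, 173), (17, 70, 216), (2, 186, 169), (17, 68, 216), (1, 206, 181)]
202 [(1, 211, 172), (14, 85, 208), (13, 89, 206), (13, 84, 191), (1, 208, 191)]
204 [(1, 204, 181), (4, 155, 179), (15, 87, 194), (5, 152, 176), (1, 208, 179)]
206 [(4, 150, 180), (1, 205, 179), (9, 159, 201), (1, 206, 162), (2, 183, 155)]
208 [(9, 114, 194), (1, 208, 175), (9, 161, 222), (1, 211, 149), (11, 93, 173)]
210 [(16, 73, 213), (1, 207, 164), (8, 129, 170), (1, 207, 
[... 1297 characters left out ...]
9, 212, 129), (9, 212, 130), (9, 211, 132), (9, 209, 132)]
246 [(9, 213, 127), (9, 219, 128), (9, 210, 131), (8, 207, 132), (9, 207, 133)]
248 [(9, 213, 128), (9, 210, 130), (9, 210, 131), (9, 213, 132), (9, 209, 132)]
250 [(9, 209, 128), (9, 205, 132), (9, 210, 131), (9, 211, 132), (9, 209, 133)]
252 [(9, 212, 129), (9, 210, 130), (9, 209, 132), (9, 211, 132), (9, 209, 133)]
254 [(9, 205, 132), (9, 210, 131), (9, 210, 131), (9, 212, 131), (9, 211, 132)]
256 [(9, 210, 130), (9, 208, 131), (10, 217, 128), (9, 214, 131), (9, 206, 135)]
258 [(9, 212, 130), (9, 210, 130), (9, 214, 130), (9, 214, 131), (9, 211, 133)]
260 [(9, 207, 132), (10, 212, 129), (9, 205, 133), (9, 207, 133), (9, 209, 133)]
```

Run:
```python
from mk import *
w=load("w12.npz");h=cv2.cvtColor(w["frame"],cv2.COLOR_RGB2HSV).astype(int);T=w["T_tool_cam"];f,cx,cy,_,_=cam(w)
for r in range(202,214): print(r,[(h[r,c,0],h[r,c,1]) for c in range(267,289)])
def intool(u,v,z=.1699):
    r=T[:3,:3]@np.array([(u-cx)/f,(v-cy)/f,1]);return T[:3,3]+r*(z-T[2,3])/r[2]
print(intool(277,204.7)-[.007,0,0], intool(277,196.3,.1699+.043))
```

```text
202 [(np.int64(8), np.int64(115)), (np.int64(14), np.int64(85)), (np.int64(17), np.int64(72)), (np.int64(17), np.int64(69)), (np.int64(17), np.int64(71)), (np.int64(17), np.int64(68)), (np.int64(17), np.int64(70)), (np.int64(15), np.int64(74)), (np.int64(14), np.int64(80)), (np.int64(13), np.int64(87)), (np.int64(13), np.int64(89)), (np.int64(13), np.int64(85)), (np.int64(15), np.int64(78)), (np.int64(16), np.int64(72)), (np.int64(17), np.int64(71)), (np.int64(17), np.int64(68)), (np.int64(17), np.int64(68)), (np.int64(17), np.int64(68)), (np.int64(16), np.int64(72)), (np.int64(13), np.int64(84)), (np.int64(8), np.int64(125)), (np.int64(3), np.int64(179))]
203 [(np.int64(4), np.int64(157)), (np.int64(9), np.int64(114)), (np.int64(14), np.int64(81)), (np.int64(16), np.int64(72)), (np.int64(17), np.int64(69)), (np.int64(16), np.int64(67)), (np.int64(17), np.int64(70)), (np.int64(17), np.int64(70)), (np.int64(17), np.int64(72)), (np.int64(16), np.int64(74)), (np.int64(15), np.int64(75)), (np.int64(16), np.int64(75)), (np.int64(16), np.int64(71)), (np.int64(17), np.int64(70)), (np.int64(
[... 6240 characters left out ...]
2), np.int64(88)), (np.int64(11), np.int64(104)), (np.int64(10), np.int64(141)), (np.int64(9), np.int64(159)), (np.int64(9), np.int64(162)), (np.int64(9), np.int64(162)), (np.int64(8), np.int64(157)), (np.int64(8), np.int64(115)), (np.int64(4), np.int64(45)), (np.int64(175), np.int64(19)), (np.int64(4), np.int64(21)), (np.int64(0), np.int64(22)), (np.int64(6), np.int64(64)), (np.int64(8), np.int64(131)), (np.int64(9), np.int64(156)), (np.int64(9), np.int64(163)), (np.int64(9), np.int64(161)), (np.int64(9), np.int64(156)), (np.int64(10), np.int64(127)), (np.int64(12), np.int64(94)), (np.int64(15), np.int64(81)), (np.int64(16), np.int64(76))]
[-0.0005 -0.0002  0.1699] [ 0.0024 -0.0003  0.2129]
```

Request:
{"api": "arm_command", "payload": {"rows": "5 -0.4 -16 0 0 0.1;10.5 -0.8 -31 0 0 0.1;10.5 -0.8 -31 0 0 0.1;10.5 -0.8 -31 0 0 0.1"}}

```text
t: 19.08
tool_pos: [0.5538, -0.0564, 0.256]
tool_rot: [3.069, 0.162, 0.365]
contact_force: [0.2, -0.1, -1.4]
opening: 0.0211
```

Run:
```python
from mk import *
w=wrist("w13");ob=monitor.get_obs();R=np.load("press.npz")["R"]
Mk=np.array([.5957,-.062,.080]);print(ob["t"],ob["contact_force"],delta(R,Mk+n*(.1699)))
h=cv2.cvtColor(w["frame"],cv2.COLOR_RGB2HSV).astype(int)
print([ (r,h[r,277,0],h[r,277,1],h[r,277,2]) for r in range(150,215,2)])
for a,e,r in red(w): print(a,e,r)
Rt=Ro.from_rotvec(ob["tool_rot"]).as_matrix();tip=ob["tool_pos"]+Rt@[0,0,.1699]
print("tip",tip,"tip px",proj(w,tip),"mark pred px",proj(w,Mk))
for rr in(.0195,.0115,.005):
    pts=np.array([proj(w,Mk+rr*(R[:,0]*np.cos(a)+R[:,1]*np.sin(a))) for a in np.arange(0,6.28,.1)]);print(rr,pts.min(0),pts.max(0))
```

```text
19.125 [ 0.1131  0.6761 -1.4963] (array([  1.7,   0.1, -11.6]), array([0.04, 0.11, 0.04]))
[(150, np.int64(17), np.int64(69), np.int64(213)), (152, np.int64(17), np.int64(67), np.int64(213)), (154, np.int64(17), np.int64(70), np.int64(212)), (156, np.int64(17), np.int64(70), np.int64(212)), (158, np.int64(17), np.int64(69), np.int64(211)), (160, np.int64(17), np.int64(69), np.int64(212)), (162, np.int64(17), np.int64(69), np.int64(212)), (164, np.int64(18), np.int64(70), np.int64(212)), (166, np.int64(17), np.int64(71), np.int64(213)), (168, np.int64(17), np.int64(68), np.int64(213)), (170, np.int64(17), np.int64(71), np.int64(212)), (172, np.int64(18), np.int64(70), np.int64(211)), (174, np.int64(17), np.int64(70), np.int64(212)), (176, np.int64(18), np.int64(69), np.int64(210)), (178, np.int64(18), np.int64(70), np.int64(212)), (180, np.int64(18), np.int64(72), np.int64(210)), (182, np.int64(18), np.int64(70), np.int64(211)), (184, np.int64(17), np.int64(69), np.int64(210)), (186, np.int64(18), np.int64(71), np.int64(212)), (188, np.int64(13), np.int64(89), np.int64(193)), (190, np
[... 296 characters left out ...]
, np.int64(18), np.int64(70), np.int64(210)), (204, np.int64(11), np.int64(110), np.int64(169)), (206, np.int64(9), np.int64(166), np.int64(194)), (208, np.int64(9), np.int64(163), np.int64(217)), (210, np.int64(8), np.int64(132), np.int64(164)), (212, np.int64(3), np.int64(25), np.int64(93)), (214, np.int64(175), np.int64(24), np.int64(64))]
493.0 ((276.6991882324219, 207.69325256347656), (34.36809539794922, 38.38162612915039), 92.64275360107422) (256, 189, 42, 32)
tip [ 0.5943 -0.0622  0.0917] tip px [277.3429 211.5931] mark pred px [276.541  208.9645]
0.0195 [254.9959 187.9331] [298.0687 229.0459]
0.0115 [263.8339 196.6782] [289.2407 220.9159]
0.005 [271.0158 203.6632] [282.064  214.1997]
```

Request:
{"api": "arm_command", "payload": {"rows": "0.6 -0.2 -4 0 0 0;1.2 0.1 -8 0 0 0;1.2 0.1 -8 0 0 0;1.2 0.1 -8 0 0 0"}}

```text
t: 19.62
tool_pos: [0.5552, -0.0563, 0.2486]
tool_rot: [3.069, 0.163, 0.367]
contact_force: [0.2, 0.2, -1.6]
opening: 0.0215
```

```bash
cat > chk.py <<'E'
from mk import *
import sys
w=wrist(sys.argv[1]);ob=monitor.get_obs();R=np.load("press.npz")["R"]
print(ob["t"],ob["contact_force"],ob["opening"],"Fn",ob["contact_force"]@n)
Rt=Ro.from_rotvec(ob["tool_rot"]).as_matrix();tip=ob["tool_pos"]+Rt@[-.0006,0,.1699];print("tip",tip,"tilt err deg",delta(R,[0,0,0])[1])
h=cv2.cvtColor(w["frame"],cv2.COLOR_RGB2HSV).astype(float)
def edges(v):  # sat crossings at 140
    s=v-140;i=np.where(s[:-1]*s[1:]<0)[0];return (i+s[i]/(s[i]-s[i+1])).round(1)
col=np.median(h[170:225,274:281,1],axis=1);print("rows",edges(col)+170)
for r in(196,200,204,208): print("cols",r,edges(h[r,240:315,1])+240)
for dz in(0,-.003,-.006):
    M=tip.copy()+dz*n
    f=lambda a,rr:proj(w,M+rr*(Rt[:,0]*np.cos(a)+Rt[:,1]*np.sin(a)))
    print("if centred, plane",dz,"outer row",f(0,.0195)[1],"inner",f(0,.0115)[1],"cols",f(-np.pi/2,.0195),f(np.pi/2,.0195))
E
python3 chk.py w14
```

```text
19.675 [ 0.0893 -0.72   -1.6904] 0.021510521204322352 Fn -1.6868186864858605
tip [ 0.595  -0.0621  0.0836] tilt err deg [0.04 0.12 0.04]
rows [190.9 198.6 205.6 210.3]
cols 196 [262.5 290.8]
cols 200 [258.9 270.7 283.3 294.9]
cols 204 [257.5 266.2 288.2 297.3]
cols 208 [256.  264.2 270.5 282.8 290.1 297.9]
if centred, plane 0 outer row 190.6234735950801 inner 199.71878491510302 cols [254.818  212.5016] [299.7611 212.4655]
if centred, plane -0.003 outer row 189.78386749681823 inner 198.78443657356138 cols [255.0658 211.4374] [299.5074 211.4019]
if centred, plane -0.006 outer row 188.96323396551676 inner 197.87099822709015 cols [255.3082 210.3968] [299.2592 210.3617]
```

Request:
{"api": "arm_command", "payload": {"rows": "0.3 -0.1 -2 0 0 0;0.4 -0.1 -4 0 0 0;0.4 -0.1 -4 0 0 0;0.4 -0.1 -4 0 0 0"}}

```text
t: 20.18
tool_pos: [0.5556, -0.0564, 0.2447]
tool_rot: [3.069, 0.163, 0.367]
contact_force: [0.2, -0.5, -1.9]
opening: 0.0214
```

```bash
python3 chk.py w15
```

```text
20.225 [-0.3006 -0.4005 -0.574 ] 0.021393719581043722 Fn -0.500083793243933
tip [ 0.5954 -0.0623  0.0797] tilt err deg [0.04 0.13 0.04]
rows [191.4 199.4 205.5 210.3]
cols 196 [262.9 290.6]
cols 200 [259.4 272.8 281.6 294.9]
cols 204 [257.4 266.5 287.5 297.3]
cols 208 [255.5 264.3 270.5 282.7 290.  297.9]
if centred, plane 0 outer row 190.63066572930325 inner 199.72472769360226 cols [254.8098 212.5052] [299.7471 212.4703]
if centred, plane -0.003 outer row 189.79140932116954 inner 198.79074883047122 cols [255.0575 211.4415] [299.4933 211.4071]
if centred, plane -0.006 outer row 188.97111565625076 inner 197.87766960839647 cols [255.2996 210.4012] [299.2451 210.3673]
```

Request:
{"api": "arm_command", "payload": {"rows": "0.1 -0.1 -1 0 0 0;0.1 -0.1 -2 0 0 0;0.1 -0.1 -2 0 0 0;0.1 -0.1 -2 0 0 0"}}

```text
t: 20.72
tool_pos: [0.5557, -0.0565, 0.2428]
tool_rot: [3.069, 0.163, 0.367]
contact_force: [0.6, -0.6, -0.6]
opening: 0.0214
```

```bash
python3 chk.py w16;python3 -c "
from station import monitor,vision
import numpy as np
F=[]
for i in range(8): vision.get_image('wrist');F.append(monitor.get_obs()['contact_force'])
print(np.mean(F,0),np.std(F,0))"
```

```text
20.775 [ 1.1821  0.9064 -1.5364] 0.021446672083532178 Fn -1.7406467404674757
tip [ 0.5955 -0.0623  0.0777] tilt err deg [0.04 0.13 0.03]
rows [191.6 199.6 205.6 210.3]
cols 196 [263.  290.5]
cols 200 [259.7 273.  280.2 294.9]
cols 204 [257.3 266.5 287.4 297.3]
cols 208 [255.5 264.2 270.7 282.7 289.9 298.1]
if centred, plane 0 outer row 190.72554297121147 inner 199.81499536552852 cols [254.7473 212.5915] [299.6648 212.5523]
if centred, plane -0.003 outer row 189.88633688929696 inner 198.88114875721664 cols [254.9954 211.528 ] [299.4118 211.4894]
if centred, plane -0.006 outer row 189.06608505257128 inner 197.96819094133303 cols [255.238  210.4879] [299.1644 210.4498]
[-0.24775619 -0.16380449 -1.22456278] [0.54847044 0.70007642 0.44967247]
```

Request:
{"api": "arm_command", "payload": {"rows": "0 -0.1 -1 0 0 0;-0.1 -0.1 -2.1 0 0 0;-0.1 -0.1 -2.1 0 0 0;-0.1 -0.1 -2.1 0 0 0"}}

```text
t: 21.68
tool_pos: [0.5558, -0.0566, 0.241]
tool_rot: [3.068, 0.163, 0.368]
contact_force: [1.0, 0.2, -0.4]
opening: 0.0213
```

```bash
cat >> chk.py <<'E'
F=[]
for i in range(8): vision.get_image('top');F.append(monitor.get_obs()['contact_force'])
F=np.array(F);print("Fmean",F.mean(0),"Fn",(F@n).mean(),"push",(F@n).mean()+1.27*n[2])
E
python3 chk.py w17
```

```text
21.725 [0.5659 0.1147 0.5869] 0.021680716910166646 Fn 0.4406402616102638
tip [ 0.5957 -0.0625  0.0759] tilt err deg [0.05 0.16 0.03]
rows [191.9 199.9 205.9 210.7]
cols 196 [263.7 290.3]
cols 200 [259.9 273.8 274.8 276.2 279.5 294.7]
cols 204 [257.2 266.9 287.2 297. ]
cols 208 [255.3 264.2 271.1 282.5 289.7 298.1]
if centred, plane 0 outer row 190.7538450028099 inner 199.84250049970507 cols [254.7588 212.6177] [299.6732 212.5791]
if centred, plane -0.003 outer row 189.91675629905444 inner 198.91074219317179 cols [255.0062 211.5562] [299.4195 211.5181]
if centred, plane -0.006 outer row 189.09857674182217 inner 197.999829025591 cols [255.2481 210.5182] [299.1714 210.4806]
Fmean [ 0.203  -0.5303  0.2448] Fn 0.17244792748543442 push 1.4060471555475123
```

Contact has begun, with the tip centred on the mark within about 0.5 mm. Pressing toward half stroke.

Request:
{"api": "arm_command", "payload": {"rows": "0.3 0 -1.2 0 0 0;0.6 -0.1 -2.4 0 0 0;0.8 -0.1 -3.4 0 0 0;0.8 -0.1 -3.4 0 0 0;0.8 -0.1 -3.4 0 0 0"}}

```text
t: 22.75
tool_pos: [0.5565, -0.0567, 0.2374]
tool_rot: [3.069, 0.163, 0.367]
contact_force: [-1.0, 0.8, 0.9]
opening: 0.021
```

```bash
python3 chk.py w18
```

```text
22.8 [-0.6033  0.6661  2.2243] 0.021252556006205018 Fn 2.324631422883683
tip [ 0.5963 -0.0626  0.0724] tilt err deg [0.05 0.14 0.04]
rows [192.6 200.7 207.1 212.2]
cols 196 [265.5 289.8]
cols 200 [260.6 294.4]
cols 204 [257.1 267.8 286.7 296.5]
cols 208 [255.4 264.5 272.6 281.1 289.6 298.5]
if centred, plane 0 outer row 190.68183450839737 inner 199.77291753531856 cols [254.7977 212.5504] [299.7219 212.5136]
if centred, plane -0.003 outer row 189.84341740168838 inner 198.83981757723276 cols [255.0451 211.4876] [299.4681 211.4513]
if centred, plane -0.006 outer row 189.02394042221314 inner 197.92759369937386 cols [255.2871 210.4482] [299.2199 210.4124]
Fmean [-0.3372  0.2143  1.309 ] Fn 1.3579248807825035 push 2.591524108844581
```

Request:
{"api": "arm_command", "payload": {"rows": "0.2 0 -0.4 0 0 0;0.2 0 -0.4 0 0 0;0.2 0 -0.4 0 0 0;0.2 0 -0.4 0 0 0"}}

```text
t: 23.7
tool_pos: [0.5567, -0.0567, 0.2369]
tool_rot: [3.069, 0.163, 0.367]
contact_force: [-0.9, -0.1, 1.6]
opening: 0.0216
```

```bash
sed -i 's/range(8)/range(16)/' chk.py; python3 chk.py w19
python3 - <<'E'
from h import *
from station import vision
s=vision.get_image("scene")["frame"][:,:,::-1];t=vision.get_image("top")["frame"][:,:,::-1];w=load("w19.npz")["frame"][:,:,::-1]
im=np.zeros((600,800,3),np.uint8);im[:300,:400]=cv2.resize(s,(400,300));im[:300,400:]=cv2.resize(t,(400,300))
im[300:,:400]=cv2.resize(w,(400,300));im[300:,400:]=cv2.resize(w[150:270,197:357],(400,300),interpolation=2)
cv2.imwrite("pics/fin.png",im)
E
```

```text
23.75 [-0.4585  0.3351  1.5896] 0.02125575758337926 Fn 1.6630857777484482
tip [ 0.5965 -0.0626  0.0719] tilt err deg [0.05 0.13 0.03]
rows [192.8 201.  207.4 212.2]
cols 196 [265.6 289.4]
cols 200 [260.6 294.3]
cols 204 [257.1 268.1 286.5 296.6]
cols 208 [255.4 264.6 272.7 280.6 289.6 298.5]
if centred, plane 0 outer row 190.72030342322086 inner 199.81010981474319 cols [254.7967 212.5861] [299.7157 212.549 ]
if centred, plane -0.003 outer row 189.88140770928703 inner 198.87656078743234 cols [255.044  211.5228] [299.462  211.4862]
if centred, plane -0.006 outer row 189.06146038787728 inner 197.96389515866375 cols [255.2859 210.483 ] [299.2138 210.447 ]
Fmean [-0.6664  0.0715  1.5145] Fn 1.6303311442673247 push 2.8639303723294027
```

View pics/fin.png

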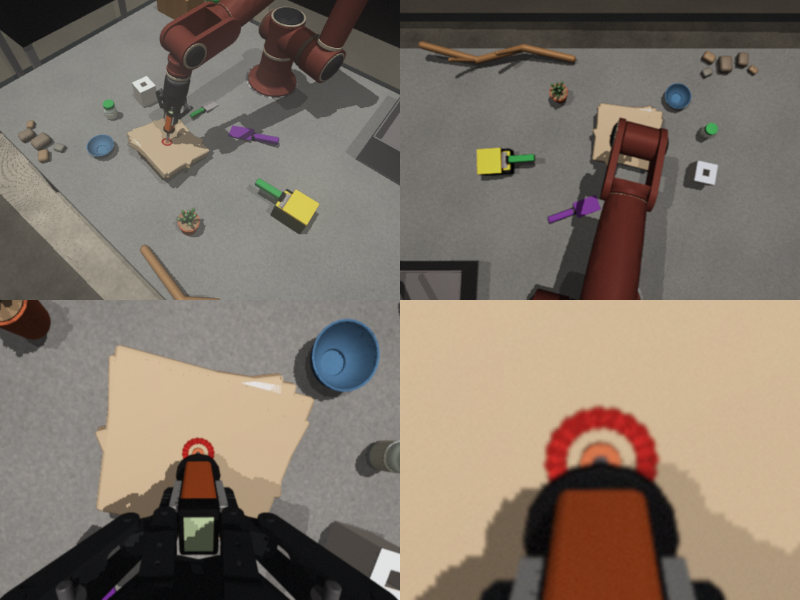

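The picture shows the tip centred in the ring, the scraper in the block, and the bowl, jar and plant untouched. The push is 2.86 N, which is half stroke. Handing in.

```bash
python3 -c "
from station import workorder
print(workorder.finish_job())"
```

```text
the job is handed in; nothing more can be done
None
```

Both parts of the job are done, and I handed it in at about 25 s of the allowed 61 s with the thermometer still held on the mark.

**Scraper:** I slid it into the slot until it met the back wall, where the wrist felt about 15 N, and let go. The pictures afterwards show about 15 mm of blade and the handle's front end on the lip.

**Thermometer:**
- **Force:** the push is about 2.9 N (averaged over noisy readings), against 2.8 N at half way. One step earlier the wrist-camera shift gave about 4.5 mm pushed in, and I then went about 0.4 mm further.
- **Position:** the tip is within about 0.5–1 mm of the mark's centre.
- **Squareness:** the tool is within 0.2° of the stone's face as I estimated it. That estimate relies on the given 14° slope and a stone yaw read from its edges, good to about 2°.

**Other things:** the bowl, jar, plant and look-alikes show no sign of being moved in the last pictures.

**Disagreements:**
- Height estimates for the stone differed by up to about 6 mm between views, so I found the surface by contact instead.
- The ring looks slightly thinner in the wrist picture than predicted, and I did not find out why.

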